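# Sort full and empty cream jars by heft into the stock drawer

### The arm

A 6-joint arm with a two-finger parallel gripper is mounted at the origin on the work surface. World frame = base frame: x ahead of the robot, y to its left, z up, the work surface at z = 0. Lengths are in mm, angles in rad, forces in N, time in s.
With the tool pointing down it reaches from about 350 to 775 mm from the base axis. Payload 7.3 kg.
Tool frame: the origin (TCP) lies at the centre of the arm's flange, where the gripper is bolted on; the fingertips stand 178 mm ahead of it and the grasp point (between the pads) lies 159 mm ahead of it; z points along the fingers, y is the line along which they close (so a half turn about z gives the same grasp; the last joint's range is limited). The gripper opens to 92 mm and grips with 3 to 60 N. Pads are 19 mm wide; open, the fingers measure 130 mm over their backs; the gripper's body (75 mm by 190 mm) begins 47 mm behind the grasp point.
Start: joints at [-1.294, 0.342, 1.524, -0, 1.275, -0.146], TCP at [215.435, -478.765, 404.741] pointing down, gripper open.
Joint ranges: [-2.53, 2.53], [-0.77, 2.02], [0.04, 2.7], [-1, 4.14], [0.28, 2.66], [-3.11, 3.11]. Speed limits (rad/s): [2.57, 2.57, 3.14, 3.14, 3.14, 3.14].

### API

Orientations are given as [roll, pitch, yaw] about the fixed x, y, z axes, in that order (R = Rz(yaw) Ry(pitch) Rx(roll)).
In Python, from plant import * gives the robot as it stands. The module is installed in compiled form; this text tells all that it offers.
- The arm moves only by the shell command python3 -m inch 'ROWS'. ROWS is JSON, a list of rows, each a list of 5 numbers: the shift along the tool's x, y, z in m, then the turn about the tool's z in rad, then the opening, from 0 (shut) to 1 (fully open). In form: [[tx, ty, tz, spin, claw], ...]. A call has 1 to 8 rows; each row is the pose to reach, as a shift and turn from the pose commanded when the call began, along the tool's axes at that moment; what a row does not reach only later rows make up. A row lasts 1/12 s, in which the tool goes at most 41.7 mm and 7.16 degrees, less where a joint would pass 70% of its speed; a pose out of reach is approached as far as the arm can. A call with a gripper value outside its range is refused whole. The fingers move at their own pace and stop on an object; the grip force is fixed at half the most. Time passes only in rows, so rows that repeat a pose let the fingers close. It gives the time, the measured TCP pose, the force, the opening and the grip force at its end, in the units of the state.
- get_obs(): the state, without advancing time (a new reading comes with each control period).
- capture(name): name is "scene" or "top"; returns a dict with "color" (400x640x3 uint8, red, green, blue), "intrinsics" (3x3 intrinsics, pixels), "pose" (4x4, takes a point from camera to world coordinates). Camera axes: x right, y down, z forward; pixel columns grow to the right and rows downward; lengths in mm; the calibration is good to about 2 mm. A picture is of the moment at which its call begins. There is no depth.
- close_job(): hands the job in; it is judged then, once.
Trained networks look in a picture, given as the dict that the camera call returned (one of the last four; its "shot" number tells which), for a name from the list of things; names that differ only in an ending like _2 or _b are one class to them, and where a whole thing is asked for, a point or a joint stands for the part that bears it (a point fixed in the world has none). Each returns a list of dicts, best first, with "conf" (0 to 1); they miss things now and then, are a little off and sometimes report something else, mostly with a low value. They report only what shows in the picture. A call takes as long as a camera call. They do not tell look-alikes from the thing itself.
- look_for(picture, target): "rect" ([centre column, centre row, width, height] in pixels, round what is visible of it).
- trace(picture, target): "pixels" (400x640 bool, what is visible of it) and "rect" ([centre column, centre row, width, height] in pixels, round what is visible of it).
- tip_of(picture, target): "centre" ([column, row] in pixels: a listed point, or the origin of a listed thing).
The state is a dict: "time": time; "joint_positions": joint angles; "dq": joint speeds; "tau": joint torques, N m; "tool_pos": TCP position; "tcp_rot": TCP orientation; "contact_force": force on the tool from outside, world axes, zero at the start; "moment": the same for the moment, N m; "grip_width": finger opening in mm; "finger_force": force on a finger pad.
Only numpy, scipy, OpenCV 4.12 (cv2) and the standard library are available. Lean on these libraries where they do the work, as an engineer would, in place of code of your own. Each camera call takes 0.05 s, during which the arm holds its last target. There are 200 camera calls.

### The job

Restock the treatment counter: first move the bottle that stands in front of the drawer onto the cork coaster, then pull the drawer fully out to its stop. The jars all look alike, so lift each one to feel whether it is full or used up: stand the full ones upright in the drawer and the empty ones upright in the grey crate, then push the drawer fully home. Do not knock the bottle over, and leave the glove box, pump bottle and console alone.

Things in the scene. Friction and masses are not known exactly. Their poses are not given: they have to be found in the camera images.
- cabinet: fixed white counter-top drawer unit, 170 deep (x) x 310 wide (y) x 114 mm high; origin at the centre of its underside, +x points from its open front to its back, z up. One drawer slides out of its front along the unit's -x.
- drawer (a joint): how far the drawer is out, in m: 0 = shut against its inner stop, 0.15 = fully out at its outer stop. It slides with about 2 N of friction and stays where it is left.
- drawer_in (a point): centre of the drawer's inner floor, moving with the drawer, axes as the unit's. Inner floor 130 (x) x 270 mm (y), 12 mm above the counter; side and back walls stand 36 mm above the floor, the front panel 86 mm (top 98 mm above the counter); 90 mm free height under the unit's top when shut. Once fully out, the whole floor is open to above.
- drawer_handle (a point): middle of the drawer's dark steel bar handle: a round horizontal bar, 12 mm diameter, 120 mm long along the unit's y, 72 mm above the counter, 45 mm in front of the front panel (39 mm clear between), held by a stay 56 mm to each side of the middle.
- bottle: slim white bottle with a narrower grey cap, standing in front of the drawer, in its way; 52 mm diameter, 134 mm high (cap 40 mm diameter, the top 30 mm), about 0.22 kg; origin at the centre of its underside, z up the bottle.
- coaster: fixed round cork coaster, 110 mm diameter, 6 mm thick; origin at the centre of its underside.
- crate: fixed grey open crate for the empties, 300 (x) x 135 (y) x 55 mm high; origin at the centre of its underside, x along its length, z up. Walls 5 mm; inner floor 290 x 125 mm, 5 mm above the counter.
- jar_a: white screw-lid jar, a plain cylinder 60 mm in diameter and 74 mm high; origin at the centre of its underside, z up. All jars look the same; a full one weighs 0.33 to 0.43 kg, an empty one 0.08 to 0.10 kg, and only lifting it tells. May be absent.
- jar_b: white screw-lid jar, a plain cylinder 60 mm in diameter and 74 mm high; origin at the centre of its underside, z up. All jars look the same; a full one weighs 0.33 to 0.43 kg, an empty one 0.08 to 0.10 kg, and only lifting it tells. May be absent.
- jar_c: white screw-lid jar, a plain cylinder 60 mm in diameter and 74 mm high; origin at the centre of its underside, z up. All jars look the same; a full one weighs 0.33 to 0.43 kg, an empty one 0.08 to 0.10 kg, and only lifting it tells. May be absent.
- jar_d: white screw-lid jar, a plain cylinder 60 mm in diameter and 74 mm high; origin at the centre of its underside, z up. All jars look the same; a full one weighs 0.33 to 0.43 kg, an empty one 0.08 to 0.10 kg, and only lifting it tells. May be absent.
- jar_e: white screw-lid jar, a plain cylinder 60 mm in diameter and 74 mm high; origin at the centre of its underside, z up. All jars look the same; a full one weighs 0.33 to 0.43 kg, an empty one 0.08 to 0.10 kg, and only lifting it tells. May be absent.
- jar_f: white screw-lid jar, a plain cylinder 60 mm in diameter and 74 mm high; origin at the centre of its underside, z up. All jars look the same; a full one weighs 0.33 to 0.43 kg, an empty one 0.08 to 0.10 kg, and only lifting it tells. May be absent.
- glove_box: bystander: black glove carton 90 x 200 x 75 mm at the far left; origin at the centre of its underside.
- pump_bottle: bystander: white pump bottle, 70 mm diameter, 172 mm high, right of the drawer unit; origin at the centre of its underside.
- console: bystander: flat treatment console 130 x 160 x 40 mm at the far right; origin at the centre of its underside.
Not all that is in view belongs to the job. Several things have the shape of the coaster; the one meant has the colours described above.

How it is judged (in metres and radians):
On the way, in this order (a step that is already met when the one before it is completed fails the run):
1. the bottle stands upright on the cork coaster, let go (horizontal distance between bottle and coaster below 0.035 m and angle between bottle's own z axis and vertical below 0.1 rad and height (world z) of bottle below 0.014 m and contact force between bottle and the fingers below 0.1 N and linear speed of bottle below 0.02 m/s), for 0.2 s.
2. the drawer is pulled fully out, to its stop (value of joint drawer above 0.143 m), for 0.2 s.
At the end, for the whole second after the job is handed in: Full jars stand on the drawer floor, empty ones on the crate floor, upright within 0.15 rad, underside within 12 mm of it (full = bears over 2 N on it); drawer shut within 5 mm; bottle upright on the coaster, centre within 35 mm of its centre; all at rest (all of step 1 and value of joint drawer below 0.005 m and ((x of jar_a in the frame of drawer_in between -0.065 and 0.065 m and y of jar_a in the frame of drawer_in between -0.135 and 0.135 m and z of jar_a in the frame of drawer_in between -0.012 and 0.012 m and contact force between jar_a and cabinet above 2 N) or (x of jar_a in the frame of crate between -0.145 and 0.145 m and y of jar_a in the frame of crate between -0.0625 and 0.0625 m and z of jar_a in the frame of crate between -0.005 and 0.017 m and contact force between jar_a and crate below 2 N)) and angle between each of jar_a, jar_b, jar_c, jar_d, jar_e, jar_f's own z axis and vertical below 0.15 rad and linear speed of each of jar_a, jar_b, jar_c, jar_d, jar_e, jar_f below 0.02 m/s and ((x of jar_b in the frame of drawer_in between -0.065 and 0.065 m and y of jar_b in the frame of drawer_in between -0.135 and 0.135 m and z of jar_b in the frame of drawer_in between -0.012 and 0.012 m and contact force between jar_b and cabinet above 2 N) or (x of jar_b in the frame of crate between -0.145 and 0.145 m and y of jar_b in the frame of crate between -0.0625 and 0.0625 m and z of jar_b in the frame of crate between -0.005 and 0.017 m and contact force between jar_b and crate below 2 N)) and ((x of jar_c in the frame of drawer_in between -0.065 and 0.065 m and y of jar_c in the frame of drawer_in between -0.135 and 0.135 m and z of jar_c in the frame of drawer_in between -0.012 and 0.012 m and contact force between jar_c and cabinet above 2 N) or (x of jar_c in the frame of crate between -0.145 and 0.145 m and y of jar_c in the frame of crate between -0.0625 and 0.0625 m and z of jar_c in the frame of crate between -0.005 and 0.017 m and contact force between jar_c and crate below 2 N)) and ((x of jar_d in the frame of drawer_in between -0.065 and 0.065 m and y of jar_d in the frame of drawer_in between -0.135 and 0.135 m and z of jar_d in the frame of drawer_in between -0.012 and 0.012 m and contact force between jar_d and cabinet above 2 N) or (x of jar_d in the frame of crate between -0.145 and 0.145 m and y of jar_d in the frame of crate between -0.0625 and 0.0625 m and z of jar_d in the frame of crate between -0.005 and 0.017 m and contact force between jar_d and crate below 2 N)) and ((x of jar_e in the frame of drawer_in between -0.065 and 0.065 m and y of jar_e in the frame of drawer_in between -0.135 and 0.135 m and z of jar_e in the frame of drawer_in between -0.012 and 0.012 m and contact force between jar_e and cabinet above 2 N) or (x of jar_e in the frame of crate between -0.145 and 0.145 m and y of jar_e in the frame of crate between -0.0625 and 0.0625 m and z of jar_e in the frame of crate between -0.005 and 0.017 m and contact force between jar_e and crate below 2 N)) and ((x of jar_f in the frame of drawer_in between -0.065 and 0.065 m and y of jar_f in the frame of drawer_in between -0.135 and 0.135 m and z of jar_f in the frame of drawer_in between -0.012 and 0.012 m and contact force between jar_f and cabinet above 2 N) or (x of jar_f in the frame of crate between -0.145 and 0.145 m and y of jar_f in the frame of crate between -0.0625 and 0.0625 m and z of jar_f in the frame of crate between -0.005 and 0.017 m and contact force between jar_f and crate below 2 N))); the robot touches nothing.
It fails at once if the bottle is tipped over (angle between bottle's own z axis and vertical above 0.7 rad).
It fails at once if a bystander (glove box, pump bottle, console) is shifted by more than 30 mm (distance of any of glove_box, pump_bottle, console from where it was at the start of the episode above 0.03 m).
Of jar_a, jar_b, jar_c, jar_d, jar_e, jar_f only 4 to 6 are there at a start; the rules pass over those that are not, and their reading is None.
At some moment in a run one of jar_a, jar_b, jar_c, jar_d, jar_e, jar_f may be knocked a few centimetres aside while the robot is not near it.
It also fails if it takes over 210 s, if anything falls off the work surface, if the arm or the gripper's body presses on something with over 40 N, if the wrist force passes 120 N, or if a joint passes its speed limit or range.

## Working session

There is one attempt and no reset: what is moved stays moved. The work goes in short steps, Python scripts to look and compute and a shell command to move; the robot and the scene stay as the last step left them, time stands still between calls to the robot, and variables do not carry over. Pictures are saved under pics/ and viewed, at most 14 in all, crops included, and the job is handed in when it is done.

```bash
mkdir -p pics; ls; cat > h.py <<'E'
from plant import *
import numpy as np, cv2
def ray(p,uv,z):
    K=np.array(p["intrinsics"]);T=np.array(p["pose"])
    d=T[:3,:3]@np.linalg.solve(K,[uv[0],uv[1],1.]);o=T[:3,3]
    return (o+d*(z-o[2])/d[2])[:2]
def proj(p,X):
    K=np.array(p["intrinsics"]);T=np.array(p["pose"])
    c=T[:3,:3].T@(np.array(X,float)-T[:3,3]);q=K@c;return q[:2]/q[2]
def save(p,n): cv2.imwrite("pics/"+n,p["color"][:,:,::-1])
E
python3 - <<'E'
from h import *
np.set_printoptions(precision=1,suppress=True)
for n in("scene","top"):
    p=capture(n);save(p,n+"0.png");print(n,np.array(p["pose"])[:3,3],np.array(p["pose"])[:3,2],p["intrinsics"][0][0])
    for t in("cabinet","drawer_in","drawer_handle","bottle","coaster","crate","jar_a","glove_box","pump_bottle","console"):
        z={"drawer_handle":72,"drawer_in":12}.get(t,0)
        for d in tip_of(p,t): print(t,round(d["conf"],2),np.array(d["centre"]),ray(p,d["centre"],z))
o=get_obs();print(o)
E
```

```text
pics
scene [1484.1 -231.2  763.9] [-0.8  0.2 -0.6] 499.7096571959402
cabinet 0.67 [359.3 287.4] [740.6  14.4]
drawer_handle 0.97 [336.  215.1] [570.7  -2.7]
drawer_handle 0.53 [451.6 205.2] [576.3 282.4]
bottle 0.7 [160.9 227.2] [ 455.3 -417.5]
bottle 0.65 [312.6 229.3] [524.4 -49. ]
coaster 0.81 [288.5 202.1] [398.2 -91.6]
coaster 0.63 [228.  273.5] [ 650.1 -261.7]
coaster 0.59 [193.7 188.8] [ 293.2 -340.2]
crate 0.62 [453.9 204.9] [481.5 342.5]
jar_a 0.89 [201.2 247.6] [ 550.6 -319.8]
jar_a 0.83 [163.6 224.1] [ 443.5 -411.8]
jar_a 0.82 [240.1 212.1] [ 423.  -221.3]
jar_a 0.69 [161.6 254. ] [ 558.9 -409.5]
jar_a 0.65 [197.8 221.2] [ 445.  -328.3]
jar_a 0.6 [246.1 242.1] [ 547.5 -214.6]
glove_box 0.89 [498.7 261.7] [713.3 353.3]
pump_bottle 0.67 [251.2 312.2] [ 772.7 -220.3]
console 0.78 [159.4 290.1] [ 677.6 -406.7]
console 0.46 [452.3 205.8] [484.7 336.6]
top [ 420.   -48.5 1207.8] [ 0.1  0.  -1. ] 431.06114064159834
cabinet 0.58 [314.1 130.6] [729.7   1.7]
drawer_in 0.55 [310.7 137.1] [707.8  10.6]
bottle 0.69 [331.8 202.5] [523.9 -50.9]
bottle 0.47 [196.7 133.8] [718.4 340. ]
coa
[... 276 characters left out ...]
-219.4]
jar_a 0.75 [460.9 191.9] [ 557.5 -411. ]
jar_a 0.56 [395.9 237.2] [ 429.1 -229.9]
jar_a 0.56 [429.3 234.4] [ 438.  -322.1]
glove_box 0.67 [195.8 134.1] [717.5 342.5]
pump_bottle 0.93 [396.2 119.7] [ 762.7 -231.9]
console 0.6 [459.9 147.3] [ 684.  -410.4]
console 0.49 [459.6 193.1] [ 554.1 -407.3]
{'time': 1.1, 'joint_positions': array([-1.3,  0.3,  1.5,  0. ,  1.3, -0.1]), 'dq': array([ 0.,  0., -0.,  0., -0., -0.]), 'tau': array([  0. , -43.1, -24.4,   0.1,   0. ,  -0. ]), 'tool_pos': array([ 215.4, -478.8,  404.7]), 'tcp_rot': array([ 3.1, -0. ,  0.4]), 'contact_force': array([-0.1, -0.1,  0.5]), 'moment': array([-0., -0., -0.]), 'finger_force': 0.0, 'grip_width': 92.0800491269429}
```

View pics/top0.png

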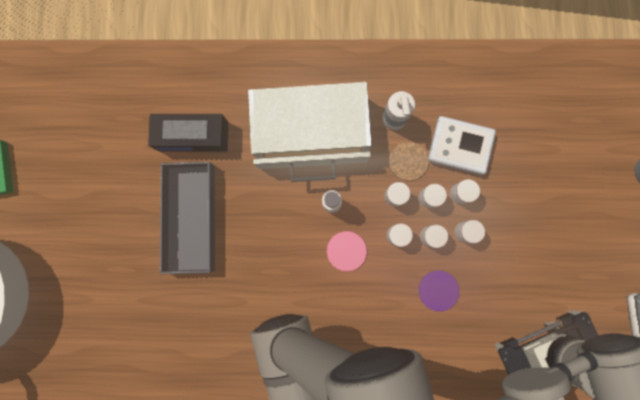

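View pics/scene0.png

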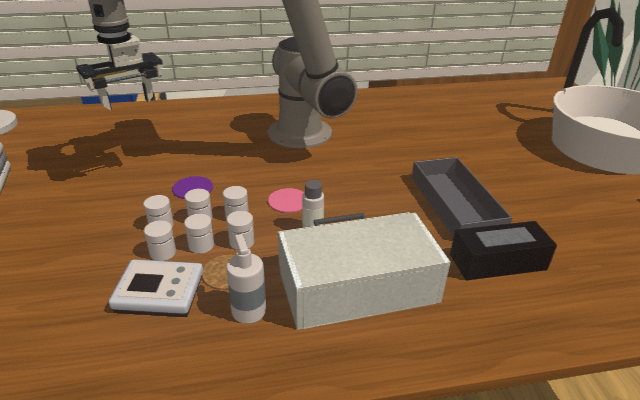

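Three discs have the coaster's shape in the top view: pink (347,251), purple (440,291) and cork-brown speckled (409,161). The last one fits "cork"; I'll confirm it in a crop. Six jars stand at columns 398–473, rows 191–237. The bottle is at (332,202), the crate at (187,218), and the cabinet with its handle at (319,175).

```bash
cat >> h.py <<'E'
def jars(verbose=True):
    """jar centres: ellipse of the union from mask tops in 'top' view, checked with 'scene'"""
    p=capture("top");q=capture("scene");P=[ray(p,d["centre"],0) for d in tip_of(p,"jar_a") if d["conf"]>.3]
    Q=[ray(q,d["centre"],0) for d in tip_of(q,"jar_a") if d["conf"]>.3]
    if verbose: print("top",np.round(P).tolist(),"\nscene",np.round(Q).tolist())
    return p,q
def rel(x,y,gz,yaw=None):
    """shift in tool axes for grasp point at world x,y,gz"""
    o=get_obs();t=o["tool_pos"];w=o["tcp_rot"][2];yaw=w if yaw is None else yaw
    d=np.array([x,y,gz+159])-t
    s=(w-yaw+np.pi/2)%np.pi-np.pi/2
    print("rel m",np.round([ (np.cos(w)*d[0]+np.sin(w)*d[1])/1e3,(np.sin(w)*d[0]-np.cos(w)*d[1])/1e3,-d[2]/1e3],4),"spin",round(s,3),"yaw",round(w,3),"j6",round(o["joint_positions"][5],2),"F",np.round(o["contact_force"],1),"w",round(o["grip_width"],1))
E
python3 - <<'E'
from h import *
np.set_printoptions(precision=1,suppress=True)
p=capture("top");q=capture("scene")
c=cv2.resize(p["color"][120:200,370:450],(480,480),interpolation=cv2.INTER_CUBIC);cv2.imwrite("pics/cork.png",c[:,:,::-1])
for t,z in(("cabinet",114),("crate",55)):
    m=trace(p,t)[0]["pixels"];ys,xs=np.nonzero(m)
    w=np.array([ray(p,(u,v),z) for u,v in zip(xs,ys)],np.float32);r=cv2.minAreaRect(w);print(t,r,"\n",cv2.boxPoints(r))
for d in trace(p,"coaster"):
    ys,xs=np.nonzero(d["pixels"]);print(d["conf"],xs.mean(),ys.mean(),ray(p,(xs.mean(),ys.mean()),6))
for n,pp in(("top",p),("scene",q)):
    for t in("bottle","drawer_handle"):
        for d in trace(pp,t)[:1]:
            ys,xs=np.nonzero(d["pixels"]);z=72 if t!="bottle" else 67;w=np.array([ray(pp,(u,v),z) for u,v in zip(xs,ys)],np.float32);print(n,t,d["conf"],d["rect"],w.mean(0),cv2.minAreaRect(w))
rel(524,-50,90,0.05)
E
```

```text
cabinet ((694.942626953125, 7.6150054931640625), (250.95555114746094, 309.3902587890625), 4.106592178344727) 
 [[ 558.7  152.9]
 [ 580.9 -155.7]
 [ 831.2 -137.7]
 [ 809.   170.9]]
crate ((475.4454345703125, 337.001708984375), (299.07476806640625, 152.390869140625), 2.3114328384399414) 
 [[323.  407.1]
 [329.1 254.8]
 [627.9 266.9]
 [621.8 419.2]]
0.89 408.8065878378378 161.42567567567568 [ 641.5 -265.8]
0.79 439.02558314522196 290.5620767494357 [ 285.7 -345.4]
top bottle 0.69 [332.6, 201.6, 18.5, 17.1] [521.2 -50.2] ((520.8806762695312, -49.96272659301758), (50.660682678222656, 45.15322494506836), 0.5715362429618835)
top drawer_handle 0.85 [313.2, 166.8, 115.9, 32.9] [629.    0.8] ((616.928466796875, 0.97308349609375), (82.5742416381836, 308.34881591796875), 4.4953436851501465)
scene bottle 0.73 [311.8, 202.9, 17.3, 46.5] [504.  -47.1] ((502.17620849609375, -45.93711853027344), (50.87251663208008, 200.24085998535156), 78.83534240722656)
scene drawer_handle 0.66 [338.1, 217.6, 52.0, 16.4] [587.1  -0.3] ((587.263916015625, 0.22128677368164062), (27.342029571533203, 124.55406951904297), 4.874563217163086)
rel m [ 0.5 -0.3  0.2] spin 0.373 yaw 0.423 j6 -0.15 F [-0.1  0.2 -0.4] w 91.8
```

View pics/cork.png

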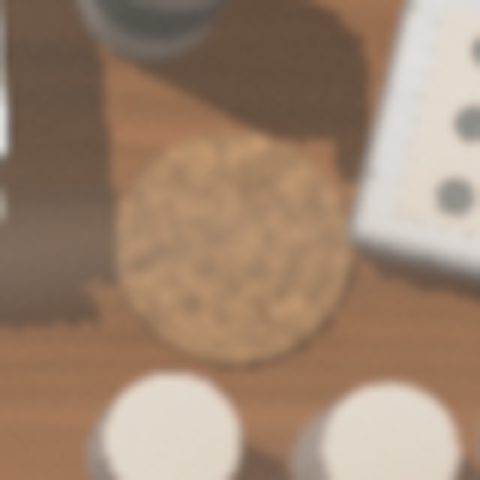

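Crop confirms that (409,161) is the speckled cork disc, at world (641,-266); the pink and purple discs are decoys. The bottle is at about (524,-50).

```bash
python3 -m inch '[[0.035,-0.02,0,0.05,1],[0.07,-0.04,0,0.1,1],[0.105,-0.06,0,0.15,1],[0.14,-0.08,0,0.2,1],[0.175,-0.1,0,0.25,1],[0.21,-0.12,0,0.3,1],[0.245,-0.14,0,0.35,1],[0.28,-0.16,0,0.373,1]]'; python3 -c "
from h import *
rel(524,-50,90,0.05)"
```

```text
time: 2.22
tool_pos: [405.9, -216.2, 405.0]
tcp_rot: [3.141, -0.001, 0.047]
contact_force: [0.9, -0.3, 0.3]
grip_width: 92.0
finger_force: 0.0
rel m [ 0.1258 -0.1605  0.156 ] spin -0.003 yaw 0.047 j6 0.87 F [ 0.9 -0.3  0.3] w 92.0
```

```bash
python3 -m inch '[[0.025,-0.03,0,0,1],[0.05,-0.06,0,0,1],[0.075,-0.095,0,0,1],[0.1,-0.13,0,0,1],[0.126,-0.16,0,0,1],[0.126,-0.16,0.03,0,1],[0.126,-0.16,0.05,0,1],[0.126,-0.16,0.05,0,1]]'; python3 -c "
from h import *
p=capture('top');print([(d['conf'],d['centre']) for d in tip_of(p,'bottle')])
save(p,'b1.png')
q=capture('scene');save(q,'b1s.png')
rel(524,-50,90,0.05)"
```

```text
time: 2.88
tool_pos: [522.2, -50.7, 350.8]
tcp_rot: [-3.139, 0.008, 0.052]
contact_force: [0.0, -0.4, -0.2]
grip_width: 92.0
finger_force: 0.0
[(0.55, [330.5, 203.2])]
rel m [ 0.0009 -0.0022  0.1067] spin -0.001 yaw 0.049 j6 1.28 F [ 0.7 -0.   0.3] w 92.0
```

View pics/b1s.png

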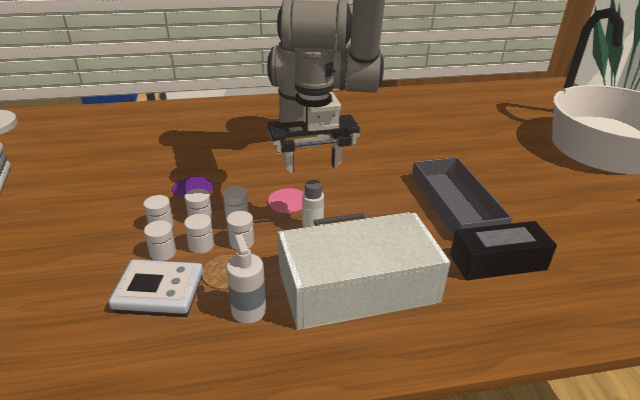

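The gripper is above the bottle (313,190), with the fingers spread along world y and clear on both sides. Descending to grasp and lift.

```bash
python3 -m inch '[[0.001,-0.001,0.03,0,1],[0.001,-0.001,0.06,0,1],[0.001,-0.001,0.09,0,1],[0.001,-0.001,0.106,0,1],[0.001,-0.001,0.106,0,1],[0.001,-0.001,0.106,0,0],[0.001,-0.001,0.106,0,0],[0.001,-0.001,0.106,0,0]]'; python3 -m inch '[[0,0,0,0,0],[0,0,0,0,0],[0,0,0,0,0],[0,0,0,0,0],[0,0,-0.01,0,0],[0,0,-0.03,0,0],[0,0,-0.05,0,0],[0,0,-0.05,0,0]]'; python3 -c "
from h import *
rel(641.5,-266,98,0.34)"
```

```text
time: 3.7
tool_pos: [524.7, -51.3, 250.8]
tcp_rot: [3.14, -0.004, 0.049]
contact_force: [0.2, 1.0, 0.0]
grip_width: 76.4
finger_force: 0.0
time: 4.37
tool_pos: [524.9, -51.0, 302.5]
tcp_rot: [3.14, -0.006, 0.05]
contact_force: [1.1, -0.7, -1.3]
grip_width: 51.5
finger_force: 30.0
rel m [0.1057 0.2205 0.0455] spin -0.29 yaw 0.05 j6 1.28 F [ 1.1 -0.7 -1.3] w 51.5
```

```bash
python3 -m inch '[[0,0,-0.04,0,0],[0,0,-0.06,0,0],[0.018,0.037,-0.06,-0.05,0],[0.035,0.073,-0.06,-0.1,0],[0.053,0.11,-0.06,-0.15,0],[0.07,0.147,-0.06,-0.2,0],[0.088,0.184,-0.06,-0.25,0],[0.106,0.22,-0.06,-0.29,0]]'; python3 -m inch '[[0,0,0,0,0],[0,0,0,0,0]]';python3 -c "
from h import *
q=capture('scene');save(q,'b2.png')
rel(641.5,-266,98,0.34)"
```

```text
time: 5.03
tool_pos: [641.2, -267.2, 357.7]
tcp_rot: [-3.141, 0.001, 0.342]
contact_force: [1.7, -0.5, -2.1]
grip_width: 50.9
finger_force: 30.0
time: 5.2
tool_pos: [640.8, -267.4, 355.8]
tcp_rot: [-3.139, 0.002, 0.337]
contact_force: [-1.1, 0.8, -3.2]
grip_width: 51.4
finger_force: 30.0
rel m [0.0008 0.0005 0.0996] spin -0.002 yaw 0.338 j6 0.73 F [-0.4 -0.  -2.6] w 51.5
```

View pics/b2.png

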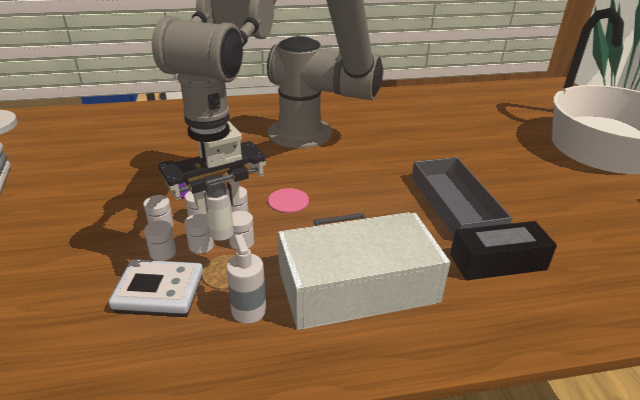

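The bottle (220,215) hangs upright over the cork disc (222,272), between the jars and the pump. Lowering and releasing.

```bash
python3 -m inch '[[0,0,0.03,0,0],[0,0,0.06,0,0],[0,0,0.08,0,0],[0,0,0.093,0,0],[0,0,0.098,0,0],[0,0,0.099,0,0],[0,0,0.099,0,0],[0,0,0.099,0,0.78]]'; python3 -m inch '[[0,0,0,0,0.78],[0,0,0,0,0.78],[0,0,0,0,0.78],[0,0,0,0,0.78],[0,0,-0.03,0,0.78],[0,0,-0.06,0,0.78],[0,0,-0.1,0,0.78],[0,0,-0.13,0,0.78]]';python3 -c "
from h import *
q=capture('scene');save(q,'b3.png')
for d in tip_of(q,'drawer_handle'): print(d,ray(q,d['centre'],72))
rel(571,-3,77,0.072-np.pi/2)"
```

```text
time: 5.92
tool_pos: [641.1, -264.9, 261.7]
tcp_rot: [3.139, -0.002, 0.34]
contact_force: [1.3, 0.7, -0.2]
grip_width: 54.9
finger_force: 0.0
time: 6.58
tool_pos: [640.7, -265.3, 392.9]
tcp_rot: [3.14, -0.002, 0.34]
contact_force: [0.3, -1.5, 1.2]
grip_width: 71.6
finger_force: 0.0
{'centre': [338.1, 216.1], 'conf': 0.9} [575.3585913    1.29505413]
rel m [ 0.0213 -0.2709  0.1613] spin -1.303 yaw 0.34 j6 0.73 F [0.5 0.2 0.1] w 71.8
```

View pics/b3.png

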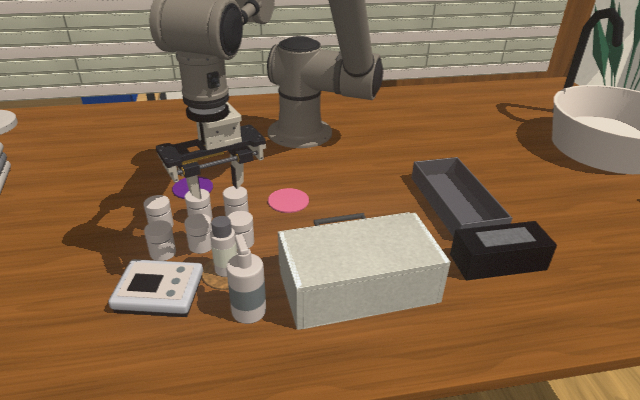

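The bottle stands on the cork (222,255), released. Next the handle: measuring the bar in the top view after the first leg.

```bash
python3 -m inch '[[0.003,-0.034,0,-0.12,0.4],[0.006,-0.068,0,-0.24,0.4],[0.009,-0.1,0,-0.36,0.4],[0.012,-0.135,0,-0.48,0.4],[0.014,-0.17,0,-0.6,0.4],[0.016,-0.2,0,-0.72,0.4],[0.018,-0.235,0,-0.84,0.4],[0.02,-0.25,0,-0.96,0.4]]'; python3 -m inch '[[0,0,0,-0.12,0.35],[0,0,0,-0.24,0.35],[0,0,0,-0.34,0.35],[0,0,0,-0.34,0.35],[0,0,0,-0.34,0.35]]'; python3 -c "
from h import *
p=capture('top');c=cv2.resize(p['color'][130:210,270:370],(700,560),interpolation=cv2.INTER_CUBIC);cv2.imwrite('pics/hd.png',c[:,:,::-1])
for z in(72,78):print(z,proj(p,(571,-3,z)))
print(get_obs()['tool_pos']);rel(571,-3,77,0.072-np.pi/2)"
```

```text
time: 7.35
tool_pos: [574.9, -19.5, 389.5]
tcp_rot: [-3.14, -0.001, 1.308]
contact_force: [-0.3, -0.3, 0.3]
grip_width: 36.5
finger_force: 0.0
time: 7.77
tool_pos: [576.2, -22.9, 389.4]
tcp_rot: [-3.141, -0.0, 1.637]
contact_force: [0.3, -0.5, -0.1]
grip_width: 31.9
finger_force: 0.0
72 [314.01730683 182.3479943 ]
78 [313.93066043 182.04793285]
[576.25594697 -23.01544822 389.44728143]
rel m [ 0.0203 -0.0039  0.1534] spin -0.006 yaw 1.636 j6 -0.24 F [-1.2 -0.1  0.1] w 32.2
```

View pics/hd.png

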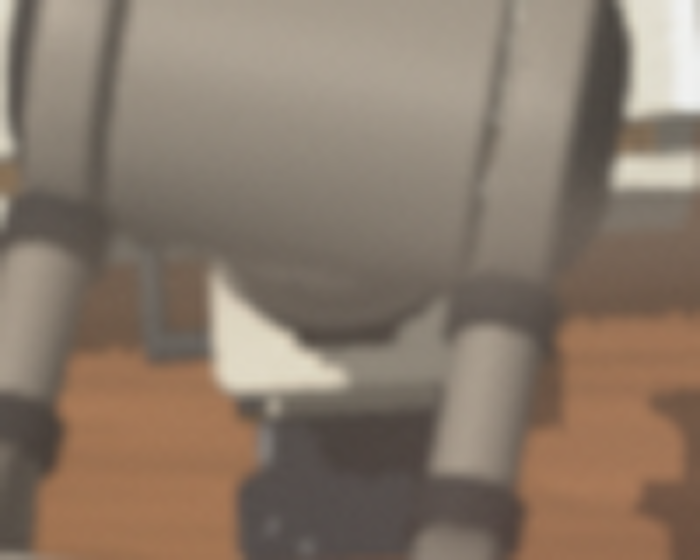

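The arm hides most of the bar here; its left end shows at full-picture (296,180). I'll use the stored unobstructed top image.

```bash
python3 -c "
from h import *
p=capture('top');im=cv2.imread('pics/top0.png');g=im.astype(int).sum(2)
for u in(300,305,310,315,320,325,330): 
    col=g[170:190,u]; print(u,col.tolist())
print(ray(p,(295.7,179.7),72))
cv2.imwrite('pics/hd2.png',cv2.resize(im[140:200,280:350],(700,600),interpolation=cv2.INTER_CUBIC))"
```

```text
300 [313, 309, 307, 303, 298, 295, 289, 296, 304, 295, 280, 306, 343, 358, 350, 349, 358, 357, 363, 364]
305 [318, 312, 309, 304, 301, 296, 298, 304, 304, 292, 283, 306, 337, 347, 343, 342, 348, 356, 353, 354]
310 [318, 314, 309, 305, 299, 295, 297, 307, 299, 284, 278, 289, 306, 314, 310, 306, 311, 316, 310, 291]
315 [319, 314, 307, 302, 299, 297, 298, 307, 298, 286, 304, 337, 349, 356, 356, 352, 356, 355, 318, 278]
320 [319, 312, 308, 301, 298, 298, 307, 306, 292, 284, 309, 335, 352, 359, 355, 355, 354, 354, 323, 276]
325 [318, 312, 308, 301, 295, 300, 307, 301, 287, 289, 313, 337, 349, 355, 356, 351, 352, 352, 320, 278]
330 [316, 310, 301, 299, 294, 297, 307, 299, 289, 305, 337, 345, 347, 356, 353, 351, 345, 341, 308, 331]
[577.6527915   45.90753821]
```

View pics/hd2.png

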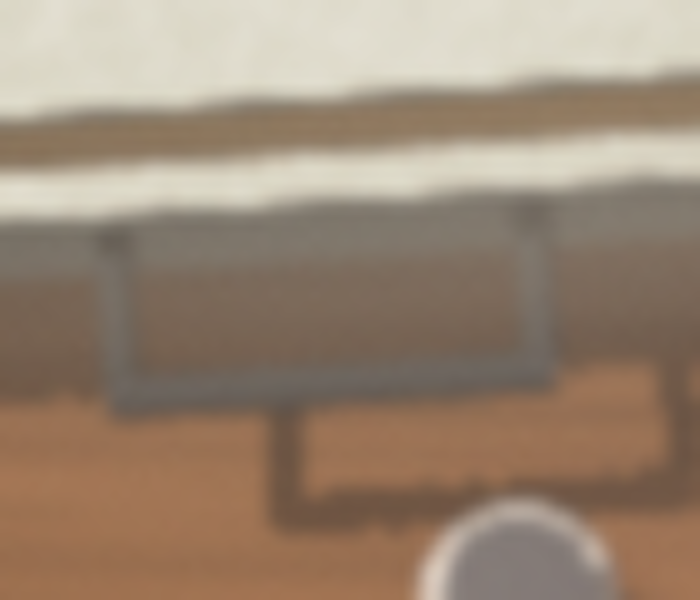

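Bar runs from (292,179) to (334,177), so its middle is near world (580,0), yaw 0.07. Descending onto it.

```bash
python3 -m inch '[[0.022,0.005,0,0,0.35],[0.022,0.005,0.03,0,0.35],[0.022,0.005,0.06,0,0.35],[0.022,0.005,0.09,0,0.35],[0.022,0.005,0.12,0,0.35],[0.022,0.005,0.12,0,0.35]]'; python3 -m inch '[[0,0,0.015,0,0.35],[0,0,0.033,0,0.35],[0,0,0.033,0,0.35]]';python3 -m inch '[[0,0,0,0,0],[0,0,0,0,0],[0,0,0,0,0],[0,0,0,0,0],[0,0,0,0,0]]'
```

```text
time: 8.37
tool_pos: [577.9, -0.6, 264.0]
tcp_rot: [-3.131, -0.002, 1.638]
contact_force: [-2.4, -0.1, -0.2]
grip_width: 32.3
finger_force: 0.0
time: 8.62
tool_pos: [579.3, -0.8, 235.2]
tcp_rot: [-3.138, -0.001, 1.638]
contact_force: [-0.1, -0.1, -0.1]
grip_width: 32.1
finger_force: 0.0
time: 9.03
tool_pos: [580.5, -0.7, 238.4]
tcp_rot: [3.138, 0.001, 1.64]
contact_force: [1.4, 1.3, 5.8]
grip_width: 11.0
finger_force: 30.0
```

```bash
python3 -m inch '[[0,-0.01,0,0,0],[0,-0.03,0,0,0],[0,-0.055,0,0,0],[0,-0.08,0,0,0],[0,-0.105,0,0,0],[0,-0.125,0,0,0],[0,-0.14,0,0,0],[0,-0.145,0,0,0]]'; python3 -m inch '[[0,-0.002,0,0,0],[0,-0.004,0,0,0],[0,-0.006,0,0,0],[0,-0.006,0,0,0],[0,-0.006,0,0,0]]'; python3 -c "
from h import *
rel(0,0,77)"
```

```text
time: 9.7
tool_pos: [441.1, -11.0, 239.2]
tcp_rot: [3.114, 0.004, 1.636]
contact_force: [48.8, 13.5, -37.6]
grip_width: 11.1
finger_force: 30.0
time: 10.12
tool_pos: [439.7, -11.1, 239.1]
tcp_rot: [3.106, 0.004, 1.637]
contact_force: [51.9, 15.3, -37.9]
grip_width: 11.2
finger_force: 30.0
rel m [ 0.04   -0.438   0.0031] spin 0.0 yaw 1.637 j6 -0.27 F [ 51.9  15.3 -37.9] w 11.2
```

```bash
python3 -m inch '[[0,0.005,0,0,0],[0,0.009,0,0,0],[0,0.009,0,0,0],[0,0.009,0,0,0.35],[0,0.009,0,0,0.35],[0,0.009,0,0,0.35],[0,0.009,-0.03,0,0.35],[0,0.009,-0.06,0,0.35]]';  python3 -m inch '[[0,0,-0.04,0,0.35],[0,0,-0.08,0,0.35],[-0.03,0,-0.11,0,1],[-0.07,0,-0.13,0,1],[-0.11,0,-0.13,0,1],[-0.15,0,-0.13,0,1],[-0.19,0,-0.13,0,1],[-0.23,0,-0.13,0,1]]'; python3 -c "
from h import *
p,q=jars();save(p,'d1.png');save(q,'d1s.png');print(get_obs()['tool_pos'])"
```

```text
time: 10.78
tool_pos: [437.3, -10.3, 296.2]
tcp_rot: [-3.136, -0.001, 1.64]
contact_force: [0.4, -0.5, 0.2]
grip_width: 32.0
finger_force: 0.0
time: 11.45
tool_pos: [453.1, -241.5, 426.7]
tcp_rot: [-3.141, -0.001, 1.64]
contact_force: [1.3, -0.4, 0.1]
grip_width: 67.4
finger_force: 0.0
top [[540.0, -221.0], [437.0, -229.0], [558.0, -411.0]] 
scene [[549.0, -319.0], [426.0, -222.0], [558.0, -409.0], [542.0, -220.0], [444.0, -324.0], [445.0, -414.0]]
[ 453.40229809 -240.387844    426.00130368]
```

View pics/d1.png

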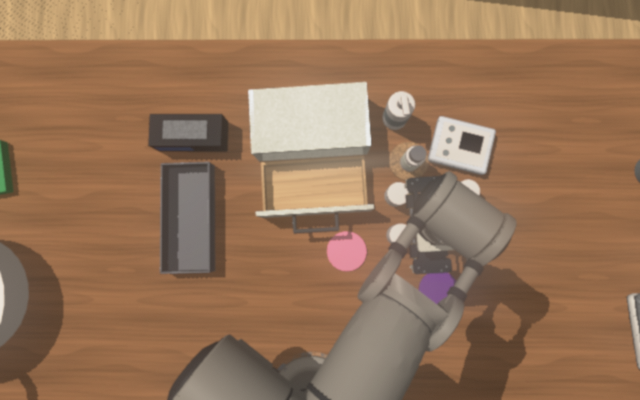

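The drawer is out: floor at (315,187), bar at about row 231. Measuring its travel.

```bash
python3 -c "
from h import *
np.set_printoptions(precision=1,suppress=True)
p=capture('top');im=p['color'];g=im.astype(int).sum(2)
for u in(305,325): print(g[218:240,u].tolist())
cv2.imwrite('pics/d2.png',cv2.resize(im[150:240,245:380],(780,520),interpolation=cv2.INTER_CUBIC)[:,:,::-1])
for d in tip_of(p,'drawer_in')+tip_of(p,'drawer_handle'): print(d,ray(p,d['centre'],12),ray(p,d['centre'],72))
for uv,z in [((249.5,92),114),((366.5,84),114),((253,155),114),((369.5,151),114)]: print(ray(p,uv,z))"
```

```text
[247, 247, 249, 248, 245, 242, 246, 248, 255, 293, 310, 293, 282, 274, 278, 318, 354, 370, 371, 368, 360, 348]
[249, 251, 253, 252, 251, 248, 246, 255, 274, 291, 289, 285, 276, 282, 318, 354, 366, 371, 364, 326, 276, 257]
{'centre': [311.7, 186.0], 'conf': 0.9} [568.6   5.7] [561.2   3. ]
{'centre': [316.0, 228.5], 'conf': 0.78} [450.2  -7.9] [448.7  -9.9]
{'centre': [460.3, 146.9], 'conf': 0.18} [ 682.6 -408. ] [ 669.4 -389.9]
[802.7 168. ]
[ 825.1 -137.9]
[635.2 154.2]
[ 647.9 -146.1]
```

View pics/d2.png

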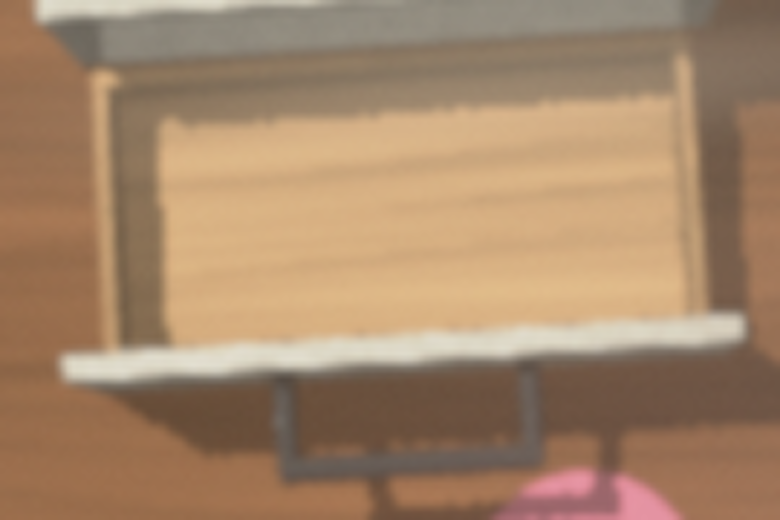

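```bash
python3 -c "
from h import *
np.set_printoptions(precision=1,suppress=True)
p=capture('top')
f=lambda c,z:ray(p,(245+c[0]/5.778-.4,150+c[1]/5.778-.4),z)
print('panel rear top',f((410,331),98),'panel front top',f((404,368),98),'L',f((60,370),98),'R',f((746,325),98))
print('side walls inner top',f((114,210),48),f((684,190),48),'outer',f((100,210),48),f((698,190),48))
print('back wall',f((400,52),48),f((400,72),48)); print('bar',f((410,463),72))
print('cab front top',ray(p,(311,153.5),114))
m=trace(p,'crate')[0]
print(m['rect'])
ys,xs=np.nonzero(m['pixels']);
for uv,z in [((163,166),55),((211,164.5),55),((163,272),55),((213,272),55)]: print('crate',ray(p,uv,z))
"
```

```text
panel rear top [503.7  -8.9] panel front top [487.1  -6.5] L [484.4 147.8] R [ 508.  -158.6]
side walls inner top [563.1 133.1] [ 575.1 -134.6] outer [563.  139.7] [ 575.1 -141.1]
back wall [639.5  -0.6] [629.9  -0.7]
bar [445.4  -8.8]
cab front top [640.3   4.1]
[188.9, 215.9, 58.3, 111.5]
crate [614.5 411.7]
crate [619.7 279.5]
crate [328.  398.1]
crate [330.  263.5]
```

Drawer centre comes to (568,-0.5), yaw 0.07; crate centre (473,338), yaw 0.05. Picking the first jar, at about (430,-226).

```bash
cat >> h.py <<'E'
def fz():
    v=[]
    for _ in range(5): capture("top");v.append(get_obs()["contact_force"][2])
    print("Fz mean",round(np.mean(v),2),np.round(v,1))
def fr(c,yaw,a,b): return c[0]+a*np.cos(yaw)-b*np.sin(yaw),c[1]+a*np.sin(yaw)+b*np.cos(yaw)
def dr(a,b,gz=71): rel(*fr((568,-.5),.072,a,b),gz,.072)
def cr(a,b,gz=64): rel(*fr((473,338),.05,a,b),gz,.05+np.pi/2)
E
python3 -m inch '[[0.016,-0.022,0,0,0.92],[0.016,-0.022,0.04,0,0.92],[0.016,-0.022,0.08,0,0.92],[0.016,-0.022,0.12,0,0.92],[0.016,-0.022,0.15,0,0.92],[0.016,-0.022,0.18,0,0.92],[0.016,-0.022,0.21,0,0.92],[0.016,-0.022,0.21,0,0.92]]'; python3 -m inch '[[0,0,0,0,0],[0,0,0,0,0],[0,0,0,0,0],[0,0,0,0,0],[0,0,0,0,0],[0,0,-0.04,0,0],[0,0,-0.08,0,0],[0,0,-0.13,0,0]]';python3 -c "
from h import *
fz();dr(32,-90);cr(-95,0)"
```

```text
time: 12.57
tool_pos: [429.6, -223.5, 212.5]
tcp_rot: [-3.135, -0.006, 1.641]
contact_force: [-0.0, 0.5, -0.5]
grip_width: 84.5
finger_force: 0.0
time: 13.23
tool_pos: [430.2, -225.0, 339.3]
tcp_rot: [-3.139, -0.002, 1.64]
contact_force: [0.5, -1.0, -3.8]
grip_width: 59.5
finger_force: 30.0
Fz mean -3.14 [ 3.9 -3.7 -5.2 -5.5 -5. ]
rel m [0.1246 0.1852 0.1077] spin 1.568 yaw 1.64 j6 -0.71 F [ 0.4  0.  -5. ] w 59.8
rel m [ 0.5605 -0.0136  0.1147] spin 0.019 yaw 1.64 j6 -0.71 F [ 0.4  0.  -5. ] w 59.8
```

Jar 1 is full. Carrying it to the drawer, front right slot.

```bash
python3 -m inch '[[0.017,0.015,0,0.12,0],[0.034,0.03,0,0.24,0],[0.051,0.045,0,0.36,0],[0.068,0.062,0,0.48,0],[0.085,0.08,0,0.6,0],[0.102,0.095,0,0.72,0],[0.119,0.11,0,0.84,0],[0.134,0.123,0,0.96,0]]'; python3 -m inch '[[0,0,0,0.12,0],[0,0,0,0.24,0],[0,0,0,0.36,0],[0,0,0,0.48,0],[0,0,0,0.6,0],[0,0,0,0.608,0],[0,0,0,0.608,0]]';python3 -c "
from h import *
dr(-30,-80,68)"
```

```text
time: 14.15
tool_pos: [544.5, -81.9, 335.6]
tcp_rot: [-3.137, 0.003, 0.674]
contact_force: [0.2, -0.2, -2.8]
grip_width: 59.6
finger_force: 30.0
time: 14.73
tool_pos: [544.0, -83.2, 336.4]
tcp_rot: [-3.14, 0.004, 0.075]
contact_force: [-0.4, 0.4, -4.0]
grip_width: 59.8
finger_force: 30.0
rel m [-1.000e-04 -8.000e-04  1.094e-01] spin 0.003 yaw 0.075 j6 1.21 F [-0.4  0.4 -4. ] w 59.8
```

```bash
python3 -m inch '[[0,0,0.03,0,0],[0,0,0.06,0,0],[0,0,0.085,0,0],[0,0,0.1,0,0],[0,0,0.107,0,0],[0,0,0.109,0,0],[0,0,0.109,0,0],[0,0,0.109,0,0.72]]'; python3 -m inch '[[0,0,0,0,0.72],[0,0,0,0,0.72],[0,0,0,0,0.72],[0,0,-0.02,0,0.72],[0,0,-0.05,0,0.72],[0,0,-0.09,0,0.72],[0,0,-0.13,0,0.72],[0,0,-0.13,0,0.72]]';python3 -c "
from h import *
p,q=jars()
rel(544,-220,58,.072+np.pi/2);rel(544,-220,58)"
```

```text
time: 15.4
tool_pos: [544.6, -83.2, 229.9]
tcp_rot: [3.141, -0.001, 0.075]
contact_force: [0.2, 0.2, -0.2]
grip_width: 62.9
finger_force: 0.0
time: 16.07
tool_pos: [545.8, -83.7, 367.4]
tcp_rot: [3.136, -0.013, 0.072]
contact_force: [1.5, -0.5, -0.6]
grip_width: 66.0
finger_force: 0.0
top [[559.0, -413.0], [548.0, -214.0], [545.0, -319.0], [536.0, -89.0], [452.0, -415.0], [438.0, -317.0]] 
scene [[441.0, -420.0], [550.0, -214.0], [442.0, -321.0], [542.0, -322.0], [551.0, -406.0], [527.0, -77.0]]
rel m [-0.0098  0.1364  0.1414] spin 1.571 yaw 0.072 j6 1.21 F [ 0.1 -0.5 -0.3] w 65.8
rel m [-0.0098  0.1364  0.1414] spin 0.0 yaw 0.072 j6 1.21 F [ 0.1 -0.5 -0.3] w 65.8
```

```bash
python3 -m inch '[[-0.002,0.04,0,0,0.92],[-0.004,0.08,0,0,0.92],[-0.006,0.12,0,0,0.92],[-0.006,0.133,0.02,0,0.92],[-0.006,0.133,0.06,0,0.92],[-0.006,0.133,0.1,0,0.92],[-0.006,0.133,0.14,0,0.92],[-0.006,0.133,0.141,0,0.92]]'; python3 -m inch '[[0,0,0,0,0],[0,0,0,0,0],[0,0,0,0,0],[0,0,0,0,0],[0,0,0,0,0],[0,0,-0.04,0,0],[0,0,-0.08,0,0],[0,0,-0.13,0,0]]';python3 -c "
from h import *
fz();dr(-30,6);cr(-95,0)"
```

```text
time: 16.93
tool_pos: [545.8, -216.1, 211.0]
tcp_rot: [-3.135, 0.01, 0.071]
contact_force: [-0.1, 0.3, 0.7]
grip_width: 84.3
finger_force: 0.0
time: 17.6
tool_pos: [547.5, -216.0, 341.1]
tcp_rot: [-3.14, 0.002, 0.072]
contact_force: [1.0, 0.1, -0.0]
grip_width: 60.8
finger_force: 29.5
Fz mean -0.03 [ 5.5 -1.1 -1.6 -1.3 -1.5]
rel m [ 0.0059 -0.2195  0.1098] spin 0.0 yaw 0.072 j6 0.99 F [ 0.3 -0.1 -1.5] w 60.4
rel m [-0.1295 -0.56    0.1168] spin -1.549 yaw 0.072 j6 0.99 F [ 0.3 -0.1 -1.5] w 60.4
```

Jar 2 is empty. Carrying it to the crate.

```bash
python3 -m inch '[[0.004,-0.035,0,0,0],[0.008,-0.07,0,0,0],[0.012,-0.11,0,0,0],[0.016,-0.15,0,0,0],[0.02,-0.19,0,0,0],[0.024,-0.23,0,0,0],[0.028,-0.27,0,0,0],[0.032,-0.3,0,0,0]]'; python3 -m inch '[[0.004,-0.035,0,0,0],[0.008,-0.07,0,0,0],[0.012,-0.11,0,0,0],[0.016,-0.15,0,0,0],[0.02,-0.19,0,0,0],[0.024,-0.23,0,0,0],[0.028,-0.256,0,0,0],[0.028,-0.256,0,0,0]]';python3 -c "
from h import *
cr(95,0,59)"
```

```text
time: 18.52
tool_pos: [557.3, 88.2, 337.9]
tcp_rot: [-3.141, 0.004, 0.073]
contact_force: [0.5, 0.6, -0.7]
grip_width: 60.5
finger_force: 29.5
time: 19.18
tool_pos: [566.5, 347.6, 336.9]
tcp_rot: [-3.141, 0.004, 0.077]
contact_force: [-0.3, -1.2, -1.0]
grip_width: 60.5
finger_force: 29.5
rel m [0.001  0.0049 0.1189] spin -1.544 yaw 0.077 j6 1.93 F [-0.3 -1.2 -1. ] w 60.5
```

```bash
python3 -m inch '[[0.001,0.005,0.03,0,0],[0.001,0.005,0.06,0,0],[0.001,0.005,0.09,0,0],[0.001,0.005,0.11,0,0],[0.001,0.005,0.117,0,0],[0.001,0.005,0.119,0,0],[0.001,0.005,0.119,0,0],[0.001,0.005,0.119,0,0.72]]'; python3 -m inch '[[0,0,0,0,0.72],[0,0,0,0,0.72],[0,0,0,0,0.72],[0,0,-0.02,0,0.72],[0,0,-0.06,0,0.72],[0,0,-0.1,0,0.72],[0,0,-0.14,0,0.72],[0,0,-0.15,0,0.72]]';python3 -c "
from h import *
p,q=jars();save(p,'j2.png')
print(get_obs()['tool_pos'])"
```

```text
time: 19.85
tool_pos: [568.9, 336.7, 219.9]
tcp_rot: [3.14, 0.002, 0.071]
contact_force: [-1.2, 0.3, -0.3]
grip_width: 62.8
finger_force: 0.0
time: 20.52
tool_pos: [569.9, 337.9, 378.7]
tcp_rot: [-3.138, -0.011, 0.072]
contact_force: [0.1, 0.9, 1.0]
grip_width: 66.2
finger_force: 0.0
top [[446.0, -415.0], [539.0, -305.0], [435.0, -321.0], [538.0, -86.0], [555.0, -412.0], [566.0, 334.0]] 
scene [[452.0, -407.0], [551.0, -410.0], [559.0, 347.0], [543.0, -323.0], [514.0, -75.0], [445.0, -328.0]]
[569.02779113 337.41528154 369.91973589]
```

View pics/j2.png

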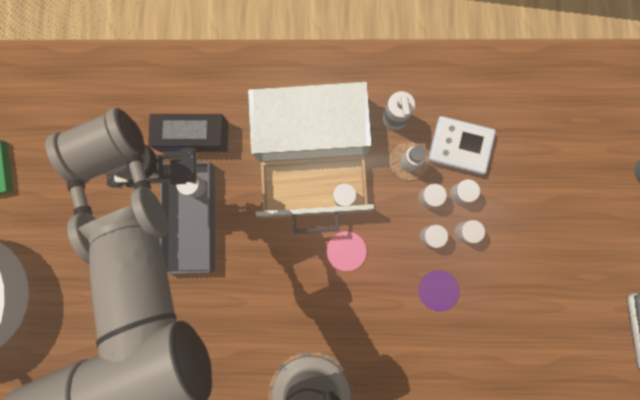

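Jar 2 stands in the crate (188,184) and jar 1 in the drawer (345,195); four jars remain at (435,195), (468,190), (435,237) and (473,232). Next (438,-322), with the fingers diagonal for clearance.

```bash
python3 -m inch '[[-0.011,0.04,0,0,0.9],[-0.022,0.08,0,0,0.9],[-0.033,0.12,0,0,0.9],[-0.043,0.16,0,0,0.9],[-0.054,0.2,0,0,0.9],[-0.065,0.24,0,0,0.9],[-0.076,0.28,0,0,0.9],[-0.087,0.31,0,0,0.9]]'; python3 -m inch '[[-0.011,0.04,0,-0.1,0.9],[-0.022,0.08,0,-0.2,0.9],[-0.033,0.12,0,-0.3,0.9],[-0.043,0.16,0,-0.4,0.9],[-0.054,0.2,0,-0.5,0.9],[-0.065,0.24,0,-0.6,0.9],[-0.076,0.28,0,-0.68,0.9],[-0.087,0.31,0,-0.68,0.9]]';python3 -c "
from h import *
jars()
rel(438,-322,58)"
```

```text
time: 21.38
tool_pos: [503.6, 19.6, 368.8]
tcp_rot: [3.142, 0.004, 0.071]
contact_force: [1.4, -0.7, 0.0]
grip_width: 82.4
finger_force: 0.0
time: 22.05
tool_pos: [439.0, -296.0, 368.7]
tcp_rot: [-3.138, 0.001, 0.755]
contact_force: [0.6, -1.0, -0.2]
grip_width: 82.5
finger_force: 0.0
top [[539.0, -80.0], [544.0, -309.0], [559.0, 335.0], [551.0, -420.0]] 
scene [[559.0, -405.0], [554.0, 347.0], [543.0, -318.0], [453.0, -413.0], [444.0, -324.0], [511.0, -78.0]]
rel m [-0.0205  0.0197  0.152 ] spin 0.0 yaw 0.749 j6 0.09 F [0.3 0.6 0.2] w 82.7
```

```bash
python3 -m inch '[[-0.02,0.02,0,0,0.9],[-0.02,0.02,0.04,0,0.9],[-0.02,0.02,0.08,0,0.9],[-0.02,0.02,0.11,0,0.9],[-0.02,0.02,0.14,0,0.9],[-0.02,0.02,0.152,0,0.9],[-0.02,0.02,0.152,0,0.9],[-0.02,0.02,0.152,0,0]]'; python3 -m inch '[[0,0,0,0,0],[0,0,0,0,0],[0,0,0,0,0],[0,0,0,0,0],[0,0,-0.03,0,0],[0,0,-0.07,0,0],[0,0,-0.11,0,0],[0,0,-0.13,0,0]]';python3 -c "
from h import *
fz();dr(-30,6);cr(0,0)"
```

```text
time: 22.92
tool_pos: [439.6, -320.1, 218.3]
tcp_rot: [-3.139, -0.0, 0.753]
contact_force: [-0.3, -0.1, -0.3]
grip_width: 79.4
finger_force: 0.0
time: 23.58
tool_pos: [439.6, -321.9, 354.2]
tcp_rot: [3.134, -0.0, 0.752]
contact_force: [1.3, 0.0, -0.3]
grip_width: 59.3
finger_force: 30.0
Fz mean -0.69 [ 2.3 -0.7 -1.9 -1.9 -1.2]
rel m [ 0.2938 -0.1697  0.1181] spin 0.68 yaw 0.752 j6 0.05 F [ 0.   0.1 -1.2] w 59.7
rel m [ 0.4751 -0.4583  0.1251] spin -0.869 yaw 0.752 j6 0.05 F [ 0.   0.1 -1.2] w 59.7
```

Empty. To the middle of the crate.

```bash
python3 -m inch '[[0.029,-0.028,0,0.1,0],[0.058,-0.056,0,0.2,0],[0.087,-0.084,0,0.3,0],[0.116,-0.112,0,0.4,0],[0.145,-0.14,0,0.5,0],[0.174,-0.168,0,0.6,0],[0.203,-0.196,0,0.7,0],[0.232,-0.224,0,0.7,0]]';python3 -c "
from h import *
cr(0,0,64)"
```

```text
time: 24.5
tool_pos: [455.0, 2.3, 347.4]
tcp_rot: [-3.141, 0.003, 0.046]
contact_force: [0.9, -0.4, -0.4]
grip_width: 59.6
finger_force: 30.0
rel m [ 0.0334 -0.3345  0.1244] spin 1.567 yaw 0.046 j6 1.36 F [ 0.9 -0.4 -0.4] w 59.6
```

```bash
python3 -m inch '[[0.004,-0.04,0,0,0],[0.008,-0.08,0,0,0],[0.012,-0.12,0,0,0],[0.016,-0.16,0,0,0],[0.02,-0.2,0,0,0],[0.025,-0.24,0,0,0],[0.03,-0.28,0,0,0],[0.033,-0.32,0,0,0]]'; python3 -m inch '[[0,-0.01,0,0,0],[0,-0.014,0,0,0],[0,-0.014,0,0,0]]'; python3 -c "
from h import *
cr(0,0,64)"
```

```text
time: 25.17
tool_pos: [471.7, 323.7, 346.8]
tcp_rot: [3.14, 0.003, 0.052]
contact_force: [0.9, -1.2, -0.9]
grip_width: 59.6
finger_force: 30.0
time: 25.42
tool_pos: [470.9, 336.0, 347.2]
tcp_rot: [3.14, 0.003, 0.053]
contact_force: [0.1, 0.2, -1.3]
grip_width: 59.5
finger_force: 30.0
rel m [ 0.0022 -0.0019  0.1242] spin -1.568 yaw 0.053 j6 2.01 F [ 0.1  0.2 -1.3] w 59.5
```

```bash
python3 -m inch '[[0.002,-0.001,0.03,0,0],[0.002,-0.001,0.06,0,0],[0.002,-0.001,0.09,0,0],[0.002,-0.001,0.11,0,0],[0.002,-0.001,0.12,0,0],[0.002,-0.001,0.123,0,0],[0.002,-0.001,0.124,0,0],[0.002,-0.001,0.124,0,0.72]]'; python3 -m inch '[[0,0,0,0,0.72],[0,0,0,0,0.72],[0,0,0,0,0.72],[0,0,-0.02,0,0.72],[0,0,-0.06,0,0.72],[0,0,-0.1,0,0.72],[0,0,-0.14,0,0.72],[0,0,-0.15,0,0.72]]';python3 -m inch '[[0,0.04,0,0,0.9],[0,0.08,0,0,0.9],[0,0.12,0,0,0.9],[0,0.16,0,0,0.9],[0,0.2,0,0,0.9],[0,0.24,0,0,0.9],[0,0.28,0,0,0.9],[0,0.32,0,0,0.9]]';python3 -c "
from h import *
jars()
rel(449,-413,58)"
```

```text
time: 26.08
tool_pos: [473.8, 335.8, 225.5]
tcp_rot: [3.142, -0.001, 0.05]
contact_force: [0.4, -0.1, -0.3]
grip_width: 62.9
finger_force: 0.0
time: 26.75
tool_pos: [474.0, 337.3, 382.3]
tcp_rot: [-3.137, -0.011, 0.052]
contact_force: [0.7, 0.1, 0.1]
grip_width: 66.1
finger_force: 0.0
time: 27.42
tool_pos: [489.5, 15.5, 375.2]
tcp_rot: [3.141, -0.001, 0.052]
contact_force: [0.3, -0.6, -0.2]
grip_width: 82.8
finger_force: 0.0
top [[567.0, 333.0], [449.0, -415.0], [560.0, -413.0], [546.0, -318.0], [471.0, 334.0], [648.0, -262.0]] 
scene [[554.0, -411.0], [526.0, -76.0], [476.0, 328.0], [446.0, -415.0], [555.0, -319.0], [566.0, 340.0]]
rel m [-0.0618  0.4269  0.158 ] spin 0.0 yaw 0.049 j6 1.4 F [ 0.  -0.   0.7] w 82.5
```

```bash
python3 -m inch '[[-0.006,0.04,0,0,0.92],[-0.012,0.08,0,0,0.92],[-0.018,0.12,0,0,0.92],[-0.024,0.16,0,0,0.92],[-0.03,0.2,0,0,0.92],[-0.036,0.24,0,0,0.92],[-0.042,0.28,0,0,0.92],[-0.047,0.31,0,0,0.92]]'; python3 -m inch '[[-0.006,0.04,0,0,0.92],[-0.012,0.08,0,0,0.92],[-0.016,0.119,0,0,0.92],[-0.016,0.119,0.04,0,0.92],[-0.016,0.119,0.08,0,0.92],[-0.016,0.119,0.12,0,0.92],[-0.016,0.119,0.15,0,0.92],[-0.016,0.119,0.158,0,0.92]]'; python3 -m inch '[[0,0,0,0,0.92],[0,0,0,0,0],[0,0,0,0,0],[0,0,0,0,0],[0,0,0,0,0],[0,0,-0.04,0,0],[0,0,-0.08,0,0],[0,0,-0.13,0,0]]';python3 -c "
from h import *
fz();dr(-30,6);cr(-95,0)"
```

```text
time: 28.28
tool_pos: [459.4, -295.9, 375.1]
tcp_rot: [3.141, -0.001, 0.053]
contact_force: [-0.1, -0.0, 0.0]
grip_width: 84.4
finger_force: 0.0
time: 28.95
tool_pos: [449.3, -411.5, 211.5]
tcp_rot: [-3.134, 0.006, 0.054]
contact_force: [-0.5, 0.4, 0.3]
grip_width: 84.8
finger_force: 0.0
time: 29.62
tool_pos: [448.8, -414.0, 339.8]
tcp_rot: [-3.14, 0.001, 0.052]
contact_force: [0.9, -1.4, -3.5]
grip_width: 59.4
finger_force: 30.0
Fz mean -2.09 [ 4.3 -2.8 -4.  -4.4 -3.6]
rel m [ 0.1103 -0.4121  0.1082] spin -0.02 yaw 0.052 j6 0.65 F [-0.2 -0.5 -3.6] w 59.7
rel m [-0.032  -0.7498  0.1152] spin -1.569 yaw 0.052 j6 0.65 F [-0.2 -0.5 -3.6] w 59.7
```

Full. To the drawer, front middle.

```bash
python3 -m inch '[[0.01,-0.038,0,0,0],[0.02,-0.076,0,0,0],[0.03,-0.114,0,0,0],[0.04,-0.152,0,0,0],[0.05,-0.19,0,0,0],[0.06,-0.228,0,0,0],[0.07,-0.266,0,0,0],[0.08,-0.3,0,-0.02,0]]'; python3 -m inch '[[0.01,-0.038,0,0,0],[0.02,-0.076,0,0,0],[0.03,-0.11,0,0,0],[0.03,-0.112,0,0,0],[0.03,-0.112,0,0,0]]';python3 -c "
from h import *
p=capture('top');dr(-30,8,64)"
```

```text
time: 30.53
tool_pos: [512.9, -108.2, 336.5]
tcp_rot: [-3.139, 0.005, 0.072]
contact_force: [0.2, -1.0, -3.4]
grip_width: 59.4
finger_force: 30.0
time: 30.95
tool_pos: [534.9, 5.2, 336.6]
tcp_rot: [-3.141, 0.004, 0.076]
contact_force: [0.7, -0.4, -3.5]
grip_width: 59.4
finger_force: 30.0
rel m [ 0.0026 -0.0013  0.1139] spin 0.002 yaw 0.074 j6 1.36 F [-0.5 -0.9 -3. ] w 59.2
```

```bash
python3 -m inch '[[0.003,-0.001,0.03,0,0],[0.003,-0.001,0.06,0,0],[0.003,-0.001,0.09,0,0],[0.003,-0.001,0.105,0,0],[0.003,-0.001,0.108,0,0],[0.003,-0.001,0.108,0,0]]'; python3 -m inch '[[0,0,0.002,0,0],[0,0,0.004,0,0],[0,0,0.004,0,0]]';python3 -m inch '[[0,0,0,0,0.72],[0,0,0,0,0.72],[0,0,0,0,0.72],[0,0,0,0,0.72],[0,0,-0.03,0,0.72],[0,0,-0.07,0,0.72],[0,0,-0.11,0,0.72],[0,0,-0.14,0,0.72]]';python3 -c "
from h import *
rel(549,-319,58,.072)"
```

```text
time: 31.5
tool_pos: [538.2, 2.7, 230.0]
tcp_rot: [-3.142, 0.001, 0.07]
contact_force: [0.7, -0.1, -2.5]
grip_width: 59.4
finger_force: 30.0
time: 31.75
tool_pos: [539.7, 3.0, 229.8]
tcp_rot: [3.141, -0.007, 0.07]
contact_force: [0.1, 2.9, 20.5]
grip_width: 59.6
finger_force: 30.0
time: 32.42
tool_pos: [538.4, 4.1, 369.3]
tcp_rot: [3.141, -0.002, 0.071]
contact_force: [0.6, 0.4, 0.0]
grip_width: 65.9
finger_force: 0.0
rel m [-0.0125  0.323   0.1523] spin -0.001 yaw 0.071 j6 1.36 F [0.6 0.4 0. ] w 65.9
```

```bash
python3 -m inch '[[-0.002,0.04,0,-0.1,0.9],[-0.003,0.08,0,-0.2,0.9],[-0.005,0.12,0,-0.3,0.9],[-0.006,0.16,0,-0.4,0.9],[-0.008,0.2,0,-0.5,0.9],[-0.01,0.24,0,-0.6,0.9],[-0.011,0.28,0,-0.68,0.9],[-0.012,0.32,0,-0.68,0.9]]';python3 -m inch '[[0,0,0,0,0.9],[0,0,0,0,0.9]]'; python3 -c "
from h import *
jars()
rel(549,-319,58)"
```

```text
time: 33.08
tool_pos: [548.8, -317.9, 366.1]
tcp_rot: [-3.141, 0.0, 0.756]
contact_force: [1.0, -0.8, 0.2]
grip_width: 82.8
finger_force: 0.0
time: 33.25
tool_pos: [548.6, -318.1, 365.3]
tcp_rot: [-3.14, 0.0, 0.748]
contact_force: [0.1, -0.6, -0.1]
grip_width: 82.4
finger_force: 0.0
top [[542.0, -81.0], [650.0, -269.0], [461.0, 338.0], [569.0, 340.0], [534.0, 5.0], [566.0, -409.0]] 
scene [[554.0, 349.0], [551.0, -317.0], [521.0, 21.0], [549.0, -415.0], [527.0, -71.0], [477.0, 334.0]]
rel m [-0.0035  0.0031  0.1496] spin 0.0 yaw 0.753 j6 0.18 F [-0.9  0.3 -0.1] w 83.1
```

```bash
python3 -m inch '[[0,0,0.03,0,0.9],[0,0,0.07,0,0.9],[0,0,0.11,0,0.9],[0,0,0.135,0,0.9],[0,0,0.149,0,0.9],[0,0,0.149,0,0.9],[0,0,0.149,0,0],[0,0,0.149,0,0]]'; python3 -m inch '[[0,0,0,0,0],[0,0,0,0,0],[0,0,0,0,0],[0,0,0,0,0],[0,0,-0.03,0,0],[0,0,-0.07,0,0],[0,0,-0.11,0,0],[0,0,-0.13,0,0]]';python3 -c "
from h import *
fz();dr(-30,92,68);cr(-95,0,64)"
```

```text
time: 34.12
tool_pos: [550.1, -315.2, 219.4]
tcp_rot: [3.139, -0.0, 0.753]
contact_force: [0.7, -0.3, 0.4]
grip_width: 73.5
finger_force: 0.0
time: 34.78
tool_pos: [549.7, -315.9, 353.3]
tcp_rot: [3.134, -0.001, 0.752]
contact_force: [1.3, -1.3, -0.1]
grip_width: 59.1
finger_force: 30.0
Fz mean -0.79 [ 2.  -1.  -1.4 -1.6 -2. ]
rel m [ 0.2634 -0.3075  0.1194] spin 0.68 yaw 0.752 j6 0.18 F [ 0.2  0.5 -2. ] w 59.2
rel m [ 0.3181 -0.5905  0.1234] spin -0.869 yaw 0.752 j6 0.18 F [ 0.2  0.5 -2. ] w 59.2
```

Empty. To the crate's near end.

```bash
python3 -m inch '[[0.019,-0.035,0,0.1,0],[0.038,-0.071,0,0.2,0],[0.057,-0.106,0,0.3,0],[0.076,-0.142,0,0.4,0],[0.095,-0.177,0,0.5,0],[0.114,-0.212,0,0.6,0],[0.133,-0.247,0,0.7,0],[0.152,-0.282,0,0.7,0]]';python3 -c "
from h import *
cr(-95,0,64)"
```

```text
time: 35.7
tool_pos: [466.4, -4.1, 345.9]
tcp_rot: [-3.141, 0.004, 0.046]
contact_force: [-0.4, 1.0, -1.1]
grip_width: 59.4
finger_force: 30.0
rel m [-0.0727 -0.3411  0.1229] spin 1.567 yaw 0.046 j6 1.35 F [-0.4  1.  -1.1] w 59.4
```

```bash
python3 -m inch '[[-0.008,-0.038,0,0,0],[-0.016,-0.076,0,0,0],[-0.024,-0.114,0,0,0],[-0.032,-0.152,0,0,0],[-0.04,-0.19,0,0,0],[-0.049,-0.228,0,0,0],[-0.057,-0.266,0,0,0],[-0.065,-0.304,0,0,0]]'; python3 -m inch '[[-0.008,-0.036,0,0,0],[-0.008,-0.037,0,0,0],[-0.008,-0.037,0,0,0]]'; python3 -c "
from h import *
cr(-95,0,64)"
```

```text
time: 36.37
tool_pos: [385.8, 295.9, 345.9]
tcp_rot: [3.14, 0.003, 0.052]
contact_force: [0.9, -0.5, -0.9]
grip_width: 59.3
finger_force: 30.0
time: 36.62
tool_pos: [376.0, 332.4, 345.7]
tcp_rot: [3.14, 0.003, 0.056]
contact_force: [-0.1, -0.7, -1.0]
grip_width: 58.8
finger_force: 30.0
rel m [ 0.0021 -0.0008  0.1227] spin -1.565 yaw 0.056 j6 2.09 F [-0.1 -0.7 -1. ] w 58.8
```

```bash
python3 -m inch '[[0.002,-0.001,0.03,0,0],[0.002,-0.001,0.06,0,0],[0.002,-0.001,0.09,0,0],[0.002,-0.001,0.11,0,0],[0.002,-0.001,0.119,0,0],[0.002,-0.001,0.122,0,0],[0.002,-0.001,0.122,0,0],[0.002,-0.001,0.122,0,0.72]]'; python3 -m inch '[[0,0,0,0,0.72],[0,0,0,0,0.72],[0,0,0,0,0.72],[0,0,-0.02,0,0.72],[0,0,-0.06,0,0.72],[0,0,-0.1,0,0.72],[0,0,-0.14,0,0.72],[0,0,-0.15,0,0.72]]';python3 -m inch '[[0.007,0.039,0,0,0.9],[0.014,0.079,0,0,0.9],[0.021,0.119,0,0,0.9],[0.028,0.159,0,0,0.9],[0.035,0.198,0,0,0.9],[0.042,0.237,0,0,0.9],[0.049,0.276,0,0,0.9],[0.056,0.315,0,0,0.9]]';python3 -c "
from h import *
jars()
rel(556,-411,58,.05)"
```

```text
time: 37.28
tool_pos: [379.7, 331.3, 225.8]
tcp_rot: [3.141, 0.0, 0.051]
contact_force: [0.9, 0.3, 1.2]
grip_width: 62.5
finger_force: 0.0
time: 37.95
tool_pos: [379.9, 332.6, 382.3]
tcp_rot: [-3.136, -0.01, 0.052]
contact_force: [0.9, 0.1, -0.6]
grip_width: 66.1
finger_force: 0.0
time: 38.62
tool_pos: [451.3, 18.5, 376.2]
tcp_rot: [3.141, -0.001, 0.052]
contact_force: [2.6, 0.6, 0.0]
grip_width: 82.5
finger_force: 0.0
top [[565.0, 337.0], [471.0, 334.0], [560.0, -414.0], [537.0, 4.0], [374.0, 338.0], [541.0, -88.0]] 
scene [[480.0, 327.0], [556.0, -405.0], [564.0, 341.0], [367.0, 333.0], [521.0, 10.0], [525.0, -72.0], [648.0, -254.0]]
rel m [0.0835 0.4351 0.1588] spin -0.001 yaw 0.049 j6 1.4 F [ 0.2  0.5 -0.3] w 82.6
```

```bash
python3 -m inch '[[0.008,0.04,0,0,0.92],[0.016,0.08,0,0,0.92],[0.024,0.12,0,0,0.92],[0.031,0.16,0,0,0.92],[0.038,0.2,0,0,0.92],[0.046,0.24,0,0,0.92],[0.054,0.28,0,0,0.92],[0.06,0.31,0,0,0.92]]'; python3 -m inch '[[0.008,0.04,0,0,0.92],[0.016,0.08,0,0,0.92],[0.024,0.119,0,0,0.92],[0.024,0.125,0.04,0,0.92],[0.024,0.125,0.08,0,0.92],[0.024,0.125,0.12,0,0.92],[0.024,0.125,0.15,0,0.92],[0.024,0.125,0.158,0,0.92]]'; python3 -m inch '[[0,0,0,0,0.92],[0,0,0,0,0],[0,0,0,0,0],[0,0,0,0,0],[0,0,0,0,0],[0,0,-0.04,0,0],[0,0,-0.08,0,0],[0,0,-0.13,0,0]]';python3 -c "
from h import *
fz();dr(20,62,66);cr(-47,30)"
```

```text
time: 39.48
tool_pos: [528.4, -287.0, 375.7]
tcp_rot: [3.141, -0.0, 0.053]
contact_force: [1.0, 0.2, 0.9]
grip_width: 84.6
finger_force: 0.0
time: 40.15
tool_pos: [557.7, -406.4, 211.2]
tcp_rot: [-3.134, 0.008, 0.054]
contact_force: [-1.2, 1.1, -0.2]
grip_width: 84.7
finger_force: 0.0
time: 40.82
tool_pos: [557.4, -409.4, 340.1]
tcp_rot: [-3.14, 0.002, 0.052]
contact_force: [0.9, -0.7, -3.6]
grip_width: 59.2
finger_force: 30.0
Fz mean -2.56 [ 4.7 -3.  -4.4 -5.1 -5. ]
rel m [ 0.0504 -0.4702  0.1138] spin -0.02 yaw 0.052 j6 0.77 F [ 0.8  0.3 -5. ] w 59.3
rel m [-0.0926 -0.7808  0.1158] spin -1.569 yaw 0.052 j6 0.77 F [ 0.8  0.3 -5. ] w 59.3
```

Full. To the drawer's left side, first passing wide of the bottle.

```bash
python3 -m inch '[[-0.005,-0.02,-0.025,0,0],[-0.01,-0.055,-0.03,0,0],[-0.01,-0.095,-0.03,0,0],[-0.01,-0.135,-0.03,0,0],[-0.01,-0.175,-0.03,0,0],[-0.01,-0.215,-0.03,0,0],[0,-0.255,-0.03,0,0],[0.01,-0.29,-0.03,-0.02,0]]'; python3 -m inch '[[0.007,-0.038,0,0,0],[0.014,-0.076,0,0,0],[0.021,-0.114,0,0,0],[0.028,-0.15,0,0,0],[0.034,-0.19,0,0,0],[0.035,-0.194,0,0,0],[0.035,-0.194,0,0,0]]';python3 -c "
from h import *
p=capture('top');dr(15,76,66)"
```

```text
time: 41.73
tool_pos: [551.7, -117.1, 367.2]
tcp_rot: [-3.139, 0.005, 0.071]
contact_force: [1.1, 0.8, -4.7]
grip_width: 59.3
finger_force: 30.0
time: 42.32
tool_pos: [573.2, 79.0, 367.0]
tcp_rot: [-3.141, 0.005, 0.076]
contact_force: [-0.8, -2.0, -3.9]
grip_width: 59.6
finger_force: 30.0
rel m [0.0041 0.0012 0.1423] spin 0.002 yaw 0.074 j6 1.5 F [-0.2 -0.6 -4. ] w 59.2
```

```bash
python3 -m inch '[[0.004,0.001,0.03,0,0],[0.004,0.001,0.06,0,0],[0.004,0.001,0.09,0,0],[0.004,0.001,0.12,0,0],[0.004,0.001,0.133,0,0],[0.004,0.001,0.136,0,0],[0.004,0.001,0.136,0,0]]'; python3 -m inch '[[0,0,0.002,0,0],[0,0,0.004,0,0],[0,0,0.004,0,0]]';python3 -m inch '[[0,0,0,0,0.72],[0,0,0,0,0.72],[0,0,0,0,0.72],[0,0,0,0,0.72],[0,0,-0.03,0,0.72],[0,0,-0.07,0,0.72],[0,0,-0.11,0,0.72],[0,0,-0.14,0,0.72]]';python3 -c "
from h import *
rel(445,-9,77,.072-np.pi/2)"
```

```text
time: 42.95
tool_pos: [578.2, 73.5, 233.2]
tcp_rot: [3.141, -0.001, 0.07]
contact_force: [1.4, -0.8, -2.2]
grip_width: 59.6
finger_force: 30.0
time: 43.2
tool_pos: [579.5, 73.7, 233.0]
tcp_rot: [3.14, -0.008, 0.07]
contact_force: [0.2, -2.6, 19.1]
grip_width: 59.4
finger_force: 30.0
time: 43.87
tool_pos: [577.9, 75.5, 372.0]
tcp_rot: [3.141, -0.002, 0.072]
contact_force: [1.1, -0.2, 0.8]
grip_width: 66.3
finger_force: 0.0
rel m [-0.1386  0.0748  0.136 ] spin 1.57 yaw 0.072 j6 1.5 F [ 1.1 -0.2  0.8] w 66.3
```

All jars are sorted. Moving the closed fingers in front of the handle.

```bash
python3 -m inch '[[-0.037,0.015,0,0,0],[-0.074,0.03,0,0,0],[-0.11,0.045,0,0,0],[-0.147,0.06,0,0,0],[-0.184,0.075,0,0,0],[-0.184,0.075,0.04,0,0],[-0.184,0.075,0.08,0,0],[-0.184,0.075,0.1,0,0]]'; python3 -c "
from h import *
p=capture('top');q=capture('scene');save(q,'pre.png')
cv2.imwrite('pics/pre_t.png',cv2.resize(p['color'][140:300,150:390],(780,520),interpolation=cv2.INTER_CUBIC)[:,:,::-1])
rel(445,-9,74,.072);print(get_obs()['tool_pos'])"
```

```text
time: 44.53
tool_pos: [397.8, -12.5, 267.2]
tcp_rot: [-3.141, 0.002, 0.07]
contact_force: [-1.2, -0.1, 0.2]
grip_width: 17.2
finger_force: 0.0
rel m [0.0468 0.     0.0339] spin -0.001 yaw 0.071 j6 1.28 F [ 0.6 -0.1  1.2] w 9.5
[398.27310617 -12.28716642 266.86493185]
```

View pics/pre_t.png

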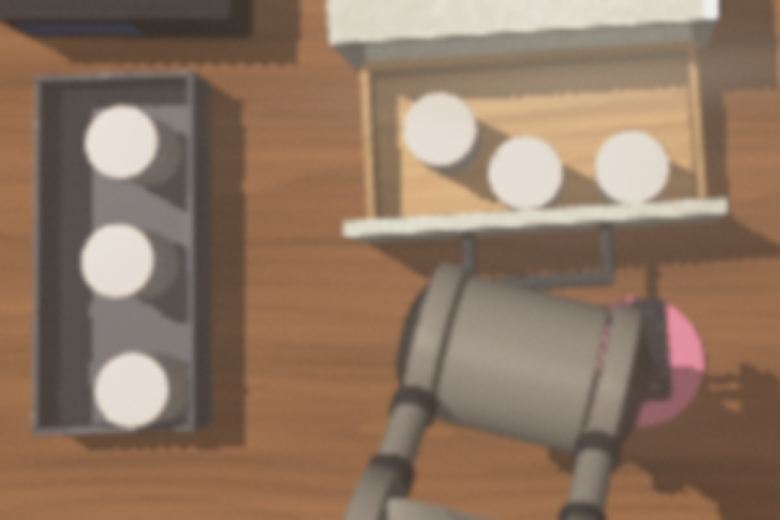

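Crate holds three upright jars (crop 120,142 / 117,260 / 132,390) and the drawer three (440,130 / 525,173 / 632,167). Pushing the drawer shut gently.

```bash
python3 -m inch '[[0,0,0.033,0,0],[0,0,0.033,0,0],[0.012,0,0.033,0,0],[0.024,0,0.033,0,0],[0.03,0,0.033,0,0],[0.036,0,0.033,0,0],[0.042,0,0.033,0,0],[0.05,0,0.033,0,0]]';python3 -m inch '[[0.01,0,0,0,0],[0.02,0,0,0,0],[0.03,0,0,0,0],[0.04,0,0,0,0],[0.05,0,0,0,0],[0.06,0,0,0,0],[0.07,0,0,0,0],[0.08,0,0,0,0]]';python3 -m inch '[[0.01,0,0,0,0],[0.02,0,0,0,0],[0.03,0,0,0,0],[0.035,0,0,0,0],[0.04,0,0,0,0],[0.04,0,0,0,0]]'
```

```text
time: 45.3
tool_pos: [449.2, -8.6, 236.9]
tcp_rot: [-3.141, 0.002, 0.072]
contact_force: [-2.4, -0.1, 2.4]
grip_width: 0.5
finger_force: 1.2
time: 45.97
tool_pos: [529.8, -2.8, 236.6]
tcp_rot: [-3.141, 0.001, 0.072]
contact_force: [-2.0, 0.2, 2.0]
grip_width: 0.5
finger_force: 1.2
time: 46.47
tool_pos: [570.0, -0.0, 236.5]
tcp_rot: [3.141, -0.001, 0.072]
contact_force: [-0.7, -0.5, -0.0]
grip_width: 0.3
finger_force: 0.0
```

```bash
python3 -m inch '[[0.003,0,0,0,0],[0.006,0,0,0,0],[0.006,0,0,0,0]]';python3 -m inch '[[0.002,0,0,0,0],[0.004,0,0,0,0],[0.004,0,0,0,0]]';python3 -m inch '[[0.002,0,0,0,0],[0.004,0,0,0,0],[0.004,0,0,0,0]]'
```

```text
time: 46.72
tool_pos: [575.6, 0.4, 236.4]
tcp_rot: [3.141, -0.001, 0.072]
contact_force: [-0.1, 0.2, -0.1]
grip_width: 0.5
finger_force: 0.0
time: 46.97
tool_pos: [579.0, 0.6, 236.3]
tcp_rot: [-3.142, 0.002, 0.072]
contact_force: [-5.2, 0.7, 2.0]
grip_width: 0.2
finger_force: 2.1
time: 47.22
tool_pos: [580.6, 0.7, 236.3]
tcp_rot: [-3.141, 0.01, 0.072]
contact_force: [-18.7, -3.3, 13.3]
grip_width: 0.1
finger_force: 9.1
```

The force rises at the inner stop, about 150 mm from the outer one. Backing off and checking.

```bash
python3 -m inch '[[-0.02,0,0,0,0],[-0.05,0,0,0,0],[-0.08,0,0,0,0],[-0.08,0,-0.04,0,0],[-0.11,0.02,-0.08,0,0],[-0.13,0.06,-0.12,0,0],[-0.13,0.1,-0.15,0,0],[-0.13,0.13,-0.15,0,0]]';python3 -m inch '[[-0.03,0.03,0,0,0],[-0.05,0.06,0,0,0],[-0.05,0.1,0,0,0],[-0.05,0.14,0,0,0],[-0.05,0.14,0,0,0]]';python3 -c "
from h import *
p=capture('top');q=capture('scene')
a=cv2.resize(q['color'][150:340,100:530],(780,345));b=cv2.resize(p['color'][80:220,245:460],(390,254));c=cv2.resize(p['color'][150:290,145:360],(390,254))
cv2.imwrite('pics/end.png',np.vstack([a,np.hstack([b,c])])[:,:,::-1]);print(get_obs()['tool_pos'])
im=p['color'].astype(int).sum(2);print(im[165:185,305].tolist(),im[165:185,325].tolist())"
```

```text
time: 47.88
tool_pos: [462.7, -119.2, 382.2]
tcp_rot: [3.14, -0.005, 0.074]
contact_force: [0.8, -0.2, -0.1]
grip_width: 0.8
finger_force: 0.0
time: 48.3
tool_pos: [423.5, -268.1, 379.1]
tcp_rot: [3.136, -0.003, 0.067]
contact_force: [-0.1, 0.3, 0.5]
grip_width: -0.0
finger_force: 0.0
[ 423.32262579 -263.66023493  378.456857  ]
[315, 315, 316, 318, 319, 316, 316, 321, 325, 318, 300, 303, 324, 326, 326, 331, 340, 347, 354, 345] [330, 330, 326, 329, 323, 326, 331, 328, 321, 311, 334, 360, 362, 364, 364, 356, 350, 349, 333, 294]
```

View pics/end.png

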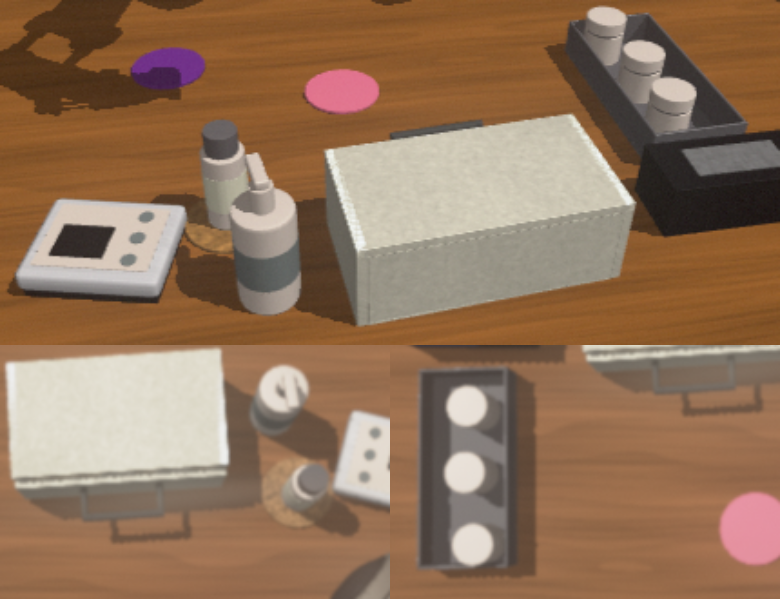

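The drawer is flush, with the earlier gap gone. The bottle is upright on the cork and the three empties stand in the crate. Handing in.

```bash
python3 -m inch '[[0,0,0,0,0],[0,0,0,0,0],[0,0,0,0,0],[0,0,0,0,0]]'; python3 -c "
from plant import *
print(close_job())"
```

```text
time: 48.73
tool_pos: [423.7, -261.3, 378.8]
tcp_rot: [3.141, -0.0, 0.073]
contact_force: [0.2, 0.7, -0.3]
grip_width: 0.6
finger_force: 0.0
the job is handed in; nothing more can be done
None
```

The job is handed in at 48.7 s of the 210 s, with no verdict returned: the bottle is on the cork coaster, three full jars are in the closed drawer, and three empty jars are in the crate.

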